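# Seat the drip grate, then open the push-and-turn cleaner bottle

## Task

At the stockroom bench, first press the raised edge of the loose steel drip grate down so that it lies level and flush in the spill tray, then open the cleaner bottle: push its red safety cap down, twist it counter-clockwise (seen from above) until it comes free, and lift it off. Finish while still holding the cap in the gripper, upright and still, about 10 cm straight above where it sat on the bottle; leave the tape roll, the carton and the scanner where they are.

Things in the scene. Friction and masses are not known exactly. Their poses are not given: they have to be found in the camera images.
- tray: Grey plastic spill tray, 170 (x) by 310 (y) by 12 mm high, fixed to the bench. Origin under its centre on the bench, z up. The bottle stands on its +y half; the -y half has a pocket for the grate, 94 (x) by 124 (y) mm, 6 mm deep (floor 6 mm, rim 12 mm above the bench), centred at y = -75 mm.
- grate_center (a point): Centre of the loose steel drip grate, a slotted plate 90 (x) by 120 (y) by 6 mm, 0.15 kg, in the pocket; z out of its top face. Its -y end (away from the bottle) is propped up 14 mm on a stiff friction catch (slope 0.13 rad). Some 8 N there (20 N is harmless) pushes the catch in for good. Seated: parallel to the tray, top flush with its rim.
- grate_raised_edge (a point): Point on the grate's top face in the middle of its raised end, 12 mm in from the end edge and right above the catch: press here. It sinks about 14 mm; when seated it is 12 mm above the bench.
- bottle: Blue cleaner bottle, 76 mm diameter, clamped upright in a dark steel ring (88 mm diameter): it neither turns nor lifts. Origin at the centre of its foot, 12 mm above the bench, z up. Shoulder ends 114 mm above the foot, then a 47 mm diameter collar up to 128 mm, on which a pressed cap bottoms out. Fingers beside the cap have free room down to the shoulder.
- cap_center (a point): Centre of the loose red ribbed cap, 50 mm diameter, 30 mm high, 35 g, z up. Locked: 150 mm above the bottle's foot, rim 7 mm above the collar; it cannot be pulled off or turned. Push it down 5 to 7 mm (7: bottom), keep it down and turn it counter-clockwise from above about 60 degrees: free to lift from 40 to 82, firm stop at 85. Clockwise is blocked. Grip its sides with about 50 N.
- spring (a joint): Sprung pad in the bottle's mouth, bearing on the inside of the cap. Value in m: 0 with the cap locked, positive as the cap is pushed down (0.007 fully down), -0.004 when the cap is free or off. It pushes up with about 4 N at 0 and 10.5 N at 0.007.
- tape_roll: Brown roll of packing tape, 90 mm diameter, 48 mm high, lying flat beyond the tray. Origin under its centre. Leave alone.
- carton: Small cardboard box 100 by 140 by 60 mm high, beside the bottle end of the tray. Origin under its centre. Leave alone.
- scanner: Black and yellow hand scanner, about 128 by 45 by 40 mm high, lying beside the grate end of the tray. Origin on its underside. Leave alone.
There are look-alikes about, which are no part of the job. Of the things like the part that bears grate_center, leave any that is orange; of the rest the larger one is meant.

How it is judged:
By the outcome, as a careful person would: the job done as asked, in the order asked, and still so for the second after the job is handed in, while the arm keeps its last pose, push and grip.
It also fails if it takes over 54 s, if anything falls off the work surface, if the arm or the gripper's body presses on something with over 40 N, if the wrist force passes 120 N, or if a joint passes its speed limit or range.

## Robot

A 7-joint arm with a two-finger parallel gripper is mounted at the origin on the work surface. World frame = base frame: x ahead of the robot, y to its left, z up, the work surface at z = 0. Lengths are in m, angles in rad, forces in N, time in s.
With the tool pointing down it reaches from about 0.425 to 1.025 m from the base axis. Payload 9.4 kg.
Tool frame: the origin (TCP) lies on the centre line of the jaws, within the pads' length; the fingertips stand 14 mm ahead of it and the grasp point (between the pads) lies 5 mm behind it; z points along the fingers, y is the line along which they close (so a half turn about z gives the same grasp; the last joint's range is limited). The gripper opens to 93 mm and grips with 3 to 60 N. Pads are 15 mm wide; open, the fingers measure 128 mm over their backs; the gripper's body (75 mm by 188 mm) begins 65 mm behind the grasp point.
Start: joints at [-1.261, 0.599, -0.003, 1.599, 0.002, 0.943, -0.08], TCP at [0.273, 0.671, 0.207] pointing down, gripper open.
Joint ranges: [-2.57, 2.57], [-0.35, 1.97], [-1.29, 1.29], [0.11, 2.56], [-1.05, 4.19], [0.11, 1.86], [-2.63, 2.63]. Speed limits (rad/s): [2.22, 2.22, 3.01, 3.01, 3.14, 3.14, 3.14].

## Interface

Orientations are given as [roll, pitch, yaw] about the fixed x, y, z axes, in that order (R = Rz(yaw) Ry(pitch) Rx(roll)).
In Python, from plant import r, command_gripper, solver, capture, workorder gives the robot as it stands. Calls block until the motion is done:
- r.reach(position, orientation): joint-space move of the TCP to a pose.
- r.move_straight(position, frame=None, max_speed=0.15, force_limit=None): straight line of the TCP; frame=None keeps the orientation; max_speed is the mean speed in m/s. With force_limit (N) it stops when the force on the tool has changed by that much, and returns True; else False.
- r.move_j(angles): joint-space move.
- command_gripper(opening, effort=None): finger opening in m; effort is the grip in N (None keeps the last); returns when the fingers have stopped.
- r.dwell(seconds).
- solver.inverse_kinematics(position, orientation): joint angles nearest the present ones, or None.
- capture(name): name is "side" or "top" or "wrist"; returns a dict with "img" (384x512x3 uint8, blue, green, red), "fx", "fy", "cx", "cy" (pixels), "camera_from_world" (4x4, takes a point from world to camera coordinates). Camera axes: x right, y down, z forward; pixel columns grow to the right and rows downward; lengths in m; the calibration is good to about 2 mm. The wrist camera is an equidistant fisheye: a pixel r from the principal point sees the ray r / f radians off the axis. A picture is of the moment at which its call begins. There is no depth.
A pose or a line that the arm cannot do raises r.PlanningError and nothing moves.
- workorder.job_done(): hands the job in; it is judged then, once.
Readings, each from a call of its own:
- r.get_time_s(): time.
- r.get_q(): joint angles.
- r.get_dq(): joint speeds.
- r.get_effort(): joint torques, N m.
- r.get_tool_pos(): TCP position.
- r.get_orientation(): TCP orientation.
- r.get_force(): force on the tool from outside, world axes, zero at the start.
- r.get_torque(): the same for the moment, N m.
- r.get_opening(): finger opening in m.
- r.get_grasp_force(): force on a finger pad.
Only numpy, scipy, OpenCV 4.12 (cv2) and the standard library are available. Lean on these libraries where they do the work, as an engineer would, in place of code of your own. Each camera call takes 0.05 s, during which the arm holds its last target. There are 200 camera calls.

## Working session

There is one attempt and no reset: what is moved stays moved. The work goes in short steps, each a Python script; the robot and the scene stay as the last script left them, time stands still between calls to the robot, and variables do not carry over. Pictures are saved under pics/ and viewed, at most 11 in all, crops included, and the job is handed in when it is done.

```bash
ls; mkdir -p pics
cat > h.py <<'E'
import numpy as np, cv2
from plant import r, command_gripper, solver, capture, workorder
def ray(c,u,v,fish=False):
    T=np.array(c["camera_from_world"]); R=T[:3,:3]; o=-R.T@T[:3,3]
    x=(u-c["cx"])/c["fx"]; y=(v-c["cy"])/c["fy"]
    if fish:
        t=np.hypot(x,y); s=np.sin(t)/t if t>1e-9 else 1; d=np.array([x*s,y*s,np.cos(t)])
    else: d=np.array([x,y,1.])
    d=R.T@d; return o,d/np.linalg.norm(d)
def plane(c,u,v,z,fish=False):
    o,d=ray(c,u,v,fish); return o+d*(z-o[2])/d[2]
def tri(rays):
    A=sum(np.eye(3)-np.outer(d,d) for o,d in rays); b=sum((np.eye(3)-np.outer(d,d))@o for o,d in rays)
    p=np.linalg.solve(A,b); return p,[np.linalg.norm(np.cross(p-o,d)) for o,d in rays]
E
python3 - <<'E'
from h import *
import pickle
cs={n:capture(n) for n in("side","top","wrist")}
pickle.dump(cs,open("c0.pkl","wb"))
cv2.imwrite("pics/a.png",cv2.resize(np.hstack([cs["side"]["img"],cs["top"]["img"]]),(800,300)))
for n in cs: cv2.imwrite(f"pics/{n}0.png",cs[n]["img"]); c=cs[n];T=np.array(c["camera_from_world"]);print(n,c["fx"],c["cx"],c["cy"],-T[:3,:3].T@T[:3,3])
print(r.get_time_s())
E
```

```text
pics
side 349.4084093850335 257.76348417979494 190.75925161970255 [ 0.25712103 -0.49976709  0.51061133]
top 361.3570692050508 258.7261173715633 190.93009123641139 [0.40564086 0.04520845 1.02780707]
wrist 297.3186396354542 259.4109098469025 188.13232351852807 [0.20475243 0.69931428 0.38428049]
0.15
```

View pics/side0.png

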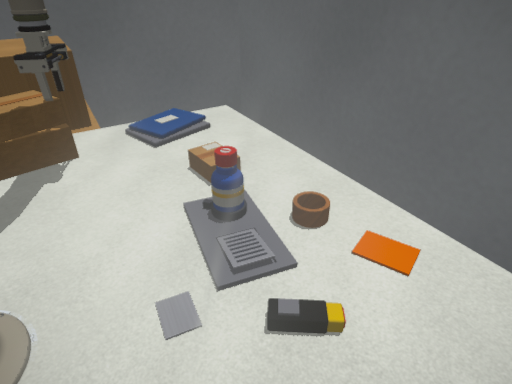

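View pics/top0.png

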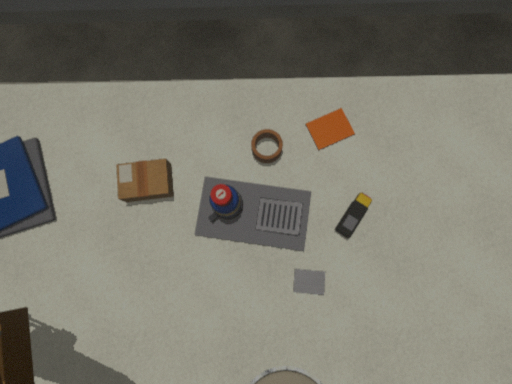

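The side view shows the tray with the bottle (cap at 226,155) and the grate (245,248). The top view shows the cap at (221,194).

Candidates for the grate, in the top view:
- Slotted steel plate in the tray pocket (279,216).
- Small grey plate on the bench (309,281).
- Orange plate (330,129), excluded by colour.

The one in the pocket is the larger grey one, with slots, so it fits. I'll confirm it in a crop and measure.

Run:
```python
from h import *
import pickle
cs=pickle.load(open("c0.pkl","rb"))
c=cs["top"]; im=c["img"]; s=cs["side"]
crop=cv2.resize(im[100:300,190:390],None,fx=3,fy=3,interpolation=cv2.INTER_CUBIC)[:, :]
cv2.imwrite("pics/crop.png",crop)
def red(c):
    h=cv2.cvtColor(c["img"],cv2.COLOR_BGR2HSV); m=(((h[...,0]<6)|(h[...,0]>172))&(h[...,1]>150)&(h[...,2]>60)).astype(np.uint8)
    m=cv2.morphologyEx(m,cv2.MORPH_CLOSE,np.ones((7,7)))
    n,l,st,ce=cv2.connectedComponentsWithStats(m)
    for i in range(1,n):
        if st[i][4]>50: print("red",st[i],ce[i])
red(c);red(s)
# tray in top: closeness to dark grey
h=cv2.cvtColor(im,cv2.COLOR_BGR2HSV)
print("tray px",h[235,230],h[190,290],"bench",h[300,200],"grate",h[202,262:300:6].tolist(),h[230,290], "small",h[281,309])
roi=np.zeros(im.shape[:2],np.uint8); roi[165:262,180:325]=1
m=((h[...,2]<125)&(roi>0)).astype(np.uint8)
m=cv2.morphologyEx(m,cv2.MORPH_CLOSE,np.ones((9,9)))
ct=max(cv2.findContours(m,0,2)[0],key=cv2.contourArea)
b=cv2.boxPoints(cv2.minAreaRect(ct)); P=np.array([plane(c,*p,0.012) for p in b]); print(b,P.round(4),P.mean(0),[np.linalg.norm(P[i]-P[i-1]) for i in range(4)])
```

```text
red [211 185  21  20 247] [220.96761134 194.45748988]
red [215 147  21   8 132] [224.78787879 150.37878788]
tray px [10  8 94] [ 0  5 94] bench [ 27  29 157] grate [[150, 7, 107], [15, 5, 106], [8, 9, 108], [15, 5, 105], [8, 9, 111], [23, 10, 99], [15, 10, 100]] [ 15   9 110] small [  8   9 113]
[[193.7152  236.10095]
 [202.27104 175.49707]
 [311.9209  190.97705]
 [303.36505 251.58093]] [[ 0.4718  0.2475  0.012 ]
 [ 0.6459  0.2263  0.012 ]
 [ 0.5951 -0.0883  0.012 ]
 [ 0.425  -0.0579  0.012 ]] [0.53448124 0.0819098  0.012     ] [np.float64(0.30895899176777225), np.float64(0.1753873852910849), np.float64(0.31865216566640425), np.float64(0.17284260641402538)]
```

View pics/crop.png

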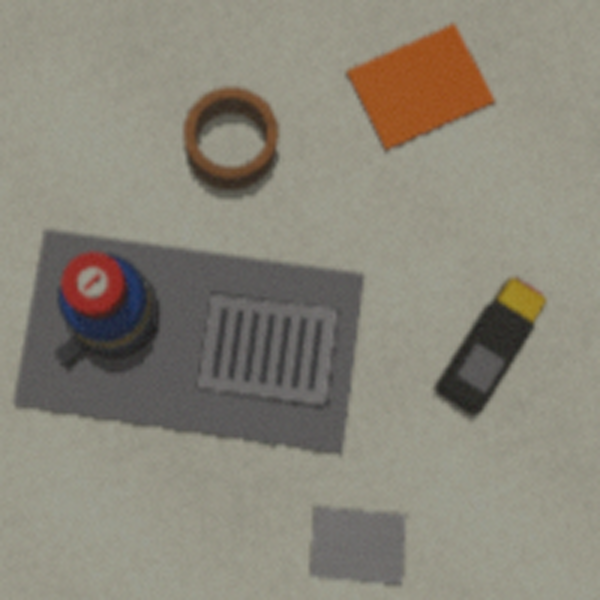

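Confirmed: the slotted plate in the tray pocket (crop 268,350) is the larger grey one. The plain grey plate (crop 358,545) is smaller, and the other is orange. Next, close looks with the wrist camera.

Run:
```python
from h import *
import pickle
cs=pickle.load(open("c0.pkl","rb"))
o=np.array(r.get_orientation()); print("ori",o, r.get_opening())
from scipy.spatial.transform import Rotation as Ro
R=Ro.from_euler("xyz",o).as_matrix()
T=np.array(cs["wrist"]["camera_from_world"]); off=R.T@(-T[:3,:3].T@T[:3,3]-np.array(r.get_tool_pos())); print("cam off in tool",off, "\ncam axes in tool",(T[:3,:3]@R).round(2))
cap=plane(cs["top"],220.97,194.46,.177); print("cap",cap)
yaw=-0.145
# options of tool yaw
for y in [yaw,yaw+np.pi/2,yaw-np.pi/2,yaw+np.pi,0.8,-0.8,2.4]:
    q=solver.inverse_kinematics([cap[0],cap[1],.17],[np.pi,0,y]); print(round(y,2),None if q is None else np.round(q,2))
out=[]
y=o[2]
for k,(tx,ty) in enumerate([(cap[0]-.02,cap[1]-.16),(cap[0]-.0,cap[1]-.05)]):
    RR=Ro.from_euler("xyz",[np.pi,0,yaw+np.pi/2]).as_matrix()
    p=np.array([tx,ty,0])-RR@off; p[2]=.27
    print("go",p)
    try: r.reach(list(p),[np.pi,0,yaw+np.pi/2])
    except r.PlanningError as e: print(e); continue
    r.dwell(.3)
    out.append(capture("wrist")); cv2.imwrite(f"pics/w{k+1}.png",out[-1]["img"])
pickle.dump(out,open("c1.pkl","wb"))
cv2.imwrite("pics/w12.png",cv2.resize(np.hstack([i["img"] for i in out]),(800,300)))
print(r.get_time_s(),r.get_q())
```

```text
ori [-3.14045418e+00  1.17509961e-04  2.75491942e+00] 0.0931539430632383
cam off in tool [ 7.41555564e-02  6.39842422e-05 -1.77704766e-01] 
cam axes in tool [[ 0.    1.   -0.  ]
 [-0.96  0.   -0.26]
 [-0.26  0.    0.96]]
cap [0.55946396 0.15113212 0.177     ]
-0.14 [-0.84  0.57  0.73  2.   -0.54  0.77 -1.51]
1.43 [-0.61  0.49  0.36  1.99 -0.26  0.7  -0.24]
-1.72 [-0.04  0.51 -0.47  1.95  0.32  0.75  2.3 ]
3.0 [-0.35  0.47 -0.02  1.97  0.01  0.7   1.05]
0.8 [-0.71  0.51  0.51  2.   -0.37  0.72 -0.74]
-0.8 [-1.03  0.73  1.11  2.01 -0.84  0.95 -1.84]
2.4 [-0.45  0.47  0.13  1.98 -0.09  0.69  0.56]
go [ 0.52868573 -0.082236    0.27      ]
go [0.54868573 0.027764   0.27      ]
4.1833 [-0.53324541  0.34473201  0.51649879  1.95359088 -0.21524713  0.89664727
 -0.05328   ]
```

View pics/w1.png

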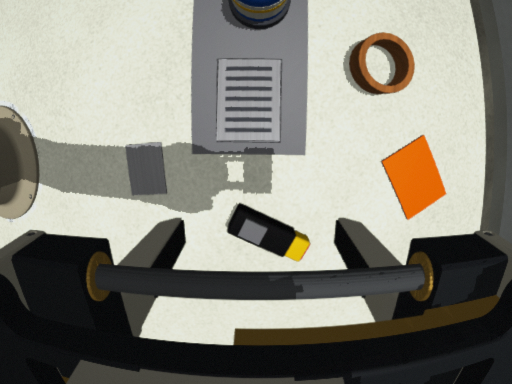

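View pics/w2.png

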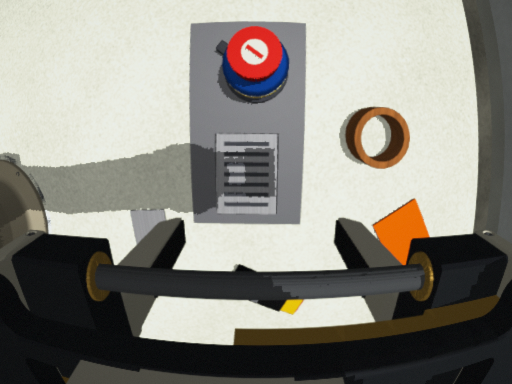

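In w1 the grate spans (217,58) to (281,142), with the raised -y end at the bottom. In w2 it spans (215,134) to (278,214), and the cap's white label is at (254,52). I'll triangulate the cap label across the three views and the grate corners across w1 and w2.

Run:
```python
from h import *
import pickle
cs=pickle.load(open("c0.pkl","rb")); w1,w2=pickle.load(open("c1.pkl","rb"))
def label(c,x0,y0,x1,y1):
    h=cv2.cvtColor(c["img"],cv2.COLOR_BGR2HSV)
    red=(((h[...,0]<8)|(h[...,0]>170))&(h[...,1]>130)&(h[...,2]>50)).astype(np.uint8)
    s=np.zeros_like(red); s[y0:y1,x0:x1]=1; red*=s
    ct=max(cv2.findContours(red,0,2)[0],key=cv2.contourArea)
    f=cv2.drawContours(np.zeros_like(red),[ct],-1,1,-1)
    w=((h[...,1]<110)&(f>0)).astype(np.uint8)   # label interior
    w=cv2.morphologyEx(w,cv2.MORPH_CLOSE,np.ones((5,5)))
    n,l,st,ce=cv2.connectedComponentsWithStats(w); i=1+np.argmax(st[1:,4]); print("label",st[i],ce[i],"red",cv2.boundingRect(ct)); return ce[i]
a=label(w2,215,15,300,100);b=label(cs["top"],205,180,240,210);d=label(cs["side"],205,140,245,170)
R=[ray(w2,*a,True),ray(cs["top"],*b),ray(cs["side"],*d)]
print("cap top 3view",tri(R),"w2+top",tri(R[:2]),"w2+side",tri([R[0],R[2]])[0], "w2@.177",plane(w2,*a,.177,True))
def sub(c,p):
    g=cv2.cvtColor(c["img"],cv2.COLOR_BGR2GRAY); p=np.float32(p).reshape(-1,1,2)
    return cv2.cornerSubPix(g,p,(4,4),(-1,-1),(3,50,.01)).reshape(-1,2)
c1=sub(w1,[(217,58),(282,59),(280,142),(216,142)]);c2=sub(w2,[(215,134),(278,134),(277,214),(216,214)])
print(c1.round(1).tolist(),c2.round(1).tolist())
P=[]
for p,q in zip(c1,c2):
    X,e=tri([ray(w1,*p,True),ray(w2,*q,True)]);P.append(X);print("grate",X.round(4),np.round(e,4),plane(w1,*p,.019,True).round(4),plane(w2,*q,.019,True).round(4))
t1=sub(w1,[(192,154),(305,155)]);t2=sub(w2,[(193,222),(300,223),(304,24),(191,23)])
print(t1.tolist(),t2.tolist())
for p in t1: print("tray",plane(w1,*p,.012,True).round(4))
for p in t2: print("tray",plane(w2,*p,.012,True).round(4))
```

```text
label [241  39  27  26 551] [254.04900181  51.19600726] red (227, 26, 55, 55)
label [216 189  10  10  82] [220.31707317 193.59756098] red (211, 184, 21, 22)
label [220 148  11   5  45] [225. 150.] red (214, 147, 22, 9)
cap top 3view (array([0.56197404, 0.15219747, 0.17877399]), [np.float64(0.0007092268939793787), np.float64(0.000761186291868154), np.float64(0.0014637276114273855)]) w2+top (array([0.56133071, 0.15254982, 0.17846965]), [np.float64(2.111622458990577e-05), np.float64(2.1116224589946337e-05)]) w2+side [0.56228979 0.15196205 0.17895855] w2@.177 [0.56135673 0.15286013 0.177     ]
[[217.89999389648438, 59.599998474121094], [280.79998779296875, 59.599998474121094], [279.29998779296875, 140.6999969482422], [215.6999969482422, 140.10000610351562]] [[216.1999969482422, 133.3000030517578], [276.6000061035156, 133.89999389648438], [275.29998779296875, 213.39999389648438], [216.0, 214.0]]
grate [0.4894 0.0737 0.0073] [0.0003 0.0003] [0.4903 0.0716 0.019 ] [0.4915 0.0743 0.019 ]
grate [0.5789 0.0593 0.0101] [0.0007 0.0007] [0.5788 0.0578 0.019 ] [0.5778 0.0602 0.019 ]
grate [ 0.5599 -0.0582  0.0229] [0.0002 0.0002] [ 0.5603 -0.0587  0.019 ] [ 0.5598 -0.0597  0.019 ]
grate [ 0.4714 -0.0433  0.0313] [0.0002 0.0002] [ 0.4692 -0.0443  0.019 ] [ 0.469  -0.0475  0.019 ]
[[191.69635009765625, 153.490234375], [304.6558532714844, 154.66909790039062]] [[193.49916076660156, 222.01748657226562], [299.4010314941406, 223.53530883789062], [305.27679443359375, 22.888975143432617], [190.5758514404297, 23.092039108276367]]
tray [ 0.4283 -0.0588  0.012 ]
tray [ 0.5956 -0.0854  0.012 ]
tray [ 0.4285 -0.0585  0.012 ]
tray [ 0.5956 -0.0851  0.012 ]
tray [0.6442 0.2201 0.012 ]
tray [0.4774 0.2469 0.012 ]
```

Measurements fit: the tray sides are right, with yaw -0.158. The cap top is at z 0.178 (0.177 expected), and the grate's raised end is at about 0.027 against 0.008 at its other end. Pressing the grate now.

Run:
```python
from h import *
command_gripper(0.0,20)
ori=[np.pi,0,-0.158+np.pi/2]; x,y=.5173,-.0398
r.reach([x,y,.09],ori)
r.move_straight([x,y,.050],max_speed=.1); r.dwell(.2)
print(r.get_force(),r.get_time_s())
for k in range(3):
    hit=r.move_straight([x,y,.018],max_speed=.02,force_limit=16)
    z=r.get_tool_pos()[2]-.014; print(hit,"tip z",z,r.get_force())
    if z<.0145 or not hit: break
r.dwell(.3); print(r.get_tool_pos(),r.get_force())
r.move_straight([x,y,.27],max_speed=.15)
command_gripper(0.093)
r.reach([.532,-.07,.27],ori); r.dwell(.2)
c=capture("wrist"); cv2.imwrite("pics/w3.png",c["img"]); cv2.imwrite("pics/w3c.png",cv2.resize(c["img"][20:180,160:340],None,fx=3,fy=3))
print(r.get_time_s())
import pickle; pickle.dump(c,open("c3.pkl","wb"))
```

```text
[ 0.08758199 -0.25311422 -0.8370055 ] 7.1833
False tip z 0.004093208984115146 [ 0.0922281  -0.2629068  -0.62191356]
[ 0.51732334 -0.03975416  0.01804096] [-0.77739235  1.2692855   0.21236044]
13.05
```

View pics/w3c.png

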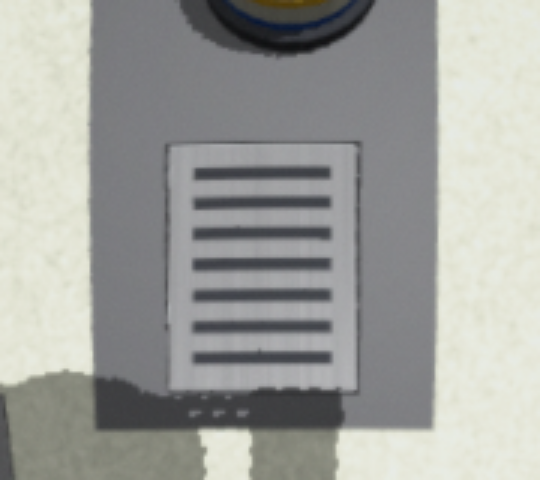

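Run:
```python
from h import *
import pickle
c=pickle.load(open("c3.pkl","rb"));w1,w2=pickle.load(open("c1.pkl","rb"));cs=pickle.load(open("c0.pkl","rb"))
def sub(c,p):
    g=cv2.cvtColor(c["img"],cv2.COLOR_BGR2GRAY); p=np.float32(p).reshape(-1,1,2)
    return cv2.cornerSubPix(g,p,(4,4),(-1,-1),(3,50,.01)).reshape(-1,2)
q=[(160+u/3,20+v/3) for u,v in[(167,143),(359,143),(357,391),(167,391)]]
s=sub(c,q);print(np.round(q,1).tolist(),s.tolist())
Rz=np.array([[np.cos(.158),-np.sin(.158)],[np.sin(.158),np.cos(.158)]])
for n,cc,pp in(("now",c,q),("before",w1,[(217.9,59.6),(280.8,59.6),(279.3,141.7),(216,141.5)])):
  for p in pp:
    X=plane(cc,*p,.012,True); print(n,(Rz@(X[:2]-[.5364,.0809])*1000).round(1))
print(r.get_opening())
n=capture("side"); pickle.dump(n,open("c4.pkl","wb"))
f=lambda i:cv2.resize(i["img"][190:290,170:300],None,fx=3,fy=3,interpolation=cv2.INTER_CUBIC)
cv2.imwrite("pics/sidecmp.png",np.hstack([f(cs["side"]),f(n)]))
```

```text
[[215.7, 67.7], [279.7, 67.7], [279.0, 150.3], [215.7, 150.3]] [[215.97943115234375, 68.30867767333984], [278.68756103515625, 67.67924499511719], [275.3075866699219, 150.0422821044922], [216.86126708984375, 150.37548828125]]
now [-45.6 -13.5]
now [ 47.1 -14.4]
now [  47.  -136.5]
now [ -47.  -136.3]
before [-45.  -15.3]
before [ 46.  -14.9]
before [  46.1 -136.4]
before [ -47.3 -137. ]
0.09306025152195016
```

View pics/sidecmp.png

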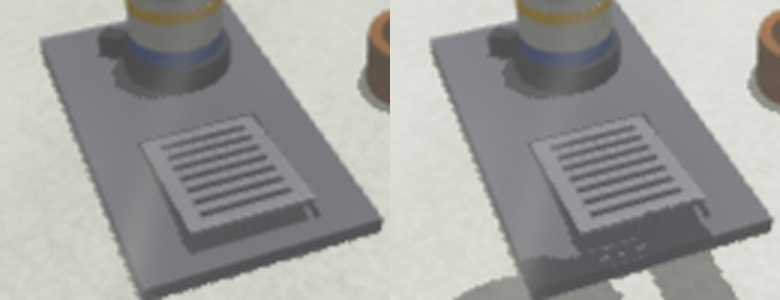

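The side crop (left is before, right is now) shows the end still raised, with its edge at (640,220) and the catch visible at (705,210). The press met nothing, so I'll check that the gripper really closed and watch the tip going down.

Run:
```python
from h import *
t=r.get_time_s(); command_gripper(0.0,20); print("open",r.get_opening(),r.get_grasp_force(),r.get_time_s()-t)
ori=[np.pi,0,-0.158+np.pi/2]; x,y=.5173,-.0398
r.reach([x,y,.06],ori); r.dwell(.2); print(r.get_force())
for z in(.04,.034,.028):
    h=r.move_straight([x,y,z],max_speed=.04,force_limit=25); print(z,h,r.get_tool_pos().__array__().round(4) if hasattr(r.get_tool_pos(),'__array__') else r.get_tool_pos(),np.round(r.get_force(),2))
n=capture("side"); cv2.imwrite("pics/press.png",cv2.resize(n["img"][150:300,150:350],None,fx=4,fy=4,interpolation=cv2.INTER_CUBIC))
print(r.get_opening(),r.get_time_s())
```

```text
open 7.237858206193891e-05 0.0 1.450000000000001
[ 0.03844462 -0.48879203  0.7492713 ]
0.04 False [ 0.5172 -0.0399  0.0398] [-0.62 -0.52 -0.12]
0.034 False [ 0.5171 -0.0398  0.0338] [0.48 0.22 1.32]
0.028 False [ 0.5171 -0.0398  0.0277] [-0.26 -0.25  0.08]
0.0006832711829946567 16.9083
```

View pics/press.png

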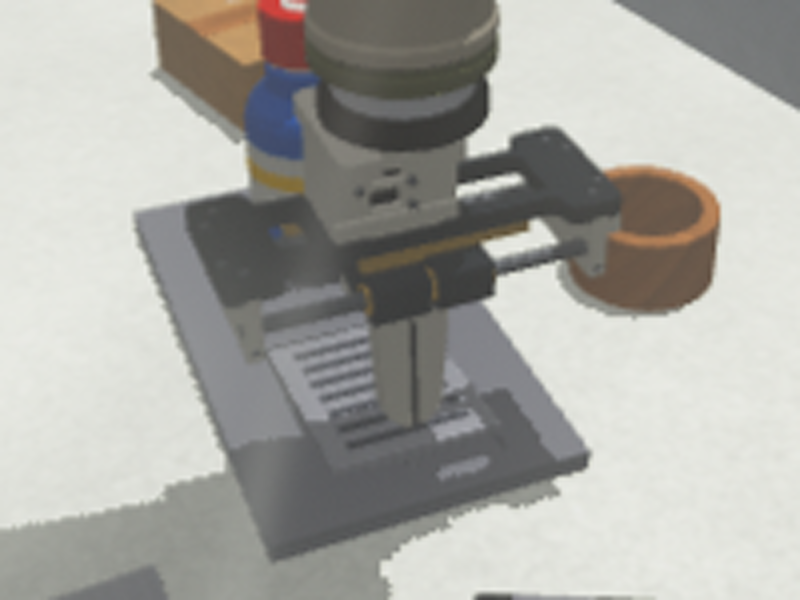

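Run:
```python
from h import *
import pickle
c=pickle.load(open("c4.pkl","rb"));T=np.array(c["camera_from_world"])
def pr(X): p=T@np.r_[X,1]; return (c["cx"]+c["fx"]*p[0]/p[2],c["cy"]+c["fy"]*p[1]/p[2])
for z in(.004,.014,.026,.036): u,v=pr([.5173,-.0398,z]); print(z,(u,v),"in picture",((u-150)*4,(v-150)*4))
Rz=np.array([[np.cos(.158),np.sin(.158)],[-np.sin(.158),np.cos(.158)]])
for l in[(-45,-15,.012),(45,-15,.012),(45,-135,.012),(45,-135,.026),(-45,-135,.012),(-45,-135,.026),(-45,-135,.006)]:
    X=np.r_[Rz@np.array(l[:2])/1000+[.5364,.0809],l[2]]; u,v=pr(X); print(l,"press pic",np.round([(u-150)*4,(v-150)*4]),"sidecmp",np.round([(u-170)*3,(v-190)*3]))
```

```text
0.004 (np.float64(251.61926326241144), np.float64(266.6441601988837)) in picture (np.float64(406.47705304964575), np.float64(466.5766407955348))
0.014 (np.float64(251.54285509608266), np.float64(263.010262137513)) in picture (np.float64(406.17142038433064), np.float64(452.041048550052))
0.026 (np.float64(251.4496653407319), np.float64(258.57824802724656)) in picture (np.float64(405.79866136292765), np.float64(434.31299210898624))
0.036 (np.float64(251.3707272825156), np.float64(254.82403076876193)) in picture (np.float64(405.48290913006235), np.float64(419.2961230750477))
(-45, -15, 0.012) press pic [261. 352.] sidecmp [136. 144.]
(45, -15, 0.012) press pic [411. 314.] sidecmp [248. 116.]
(45, -135, 0.012) press pic [497. 448.] sidecmp [313. 216.]
(45, -135, 0.026) press pic [498. 427.] sidecmp [313. 200.]
(-45, -135, 0.012) press pic [330. 497.] sidecmp [188. 252.]
(-45, -135, 0.026) press pic [329. 476.] sidecmp [187. 237.]
(-45, -135, 0.006) press pic [331. 505.] sidecmp [188. 259.]
```

The tip shows at about (415,425). The point below the TCP projects there only at z ≈ 0.032, not 0.014, so the tips sit roughly 18 mm higher than the nominal 14 mm ahead implies. I'll check the wrist pose, then carry on down under force guard.

Run:
```python
from h import *
from scipy.spatial.transform import Rotation as Ro
def off():
    T=np.array(capture("wrist")["camera_from_world"]); R=Ro.from_euler("xyz",r.get_orientation()).as_matrix()
    return (R.T@(-T[:3,:3].T@T[:3,3]-np.array(r.get_tool_pos()))).round(4)
print(off(), np.round(r.get_orientation(),3))
x,y=.5173,-.0398
for z in np.arange(.022,-.009,-.004):
    h=r.move_straight([x,y,z],max_speed=.03,force_limit=16); p=r.get_tool_pos(); print(round(z,3),h,round(p[2],4),np.round(r.get_force(),2))
    if h: break
print(off(),r.get_time_s())
n=capture("side"); cv2.imwrite("pics/press2.png",cv2.resize(n["img"][150:300,150:350],None,fx=4,fy=4,interpolation=cv2.INTER_CUBIC))
```

```text
[ 0.0732 -0.0013 -0.1778] [-3.141  0.     1.413]
0.022 False 0.0218 [-1.11 -0.54  0.25]
0.018 False 0.0178 [ 0.02 -0.77 -0.17]
0.014 False 0.0139 [ 0.73  1.08 -0.29]
0.01 False 0.01 [0.11 0.03 0.29]
0.006 False 0.0059 [0.05 0.27 0.58]
0.002 False 0.0019 [0.06 0.01 0.1 ]
-0.002 True 0.0009 [-2.1  -0.07 14.26]
[ 0.0732 -0.0013 -0.1779] 18.9833
```

View pics/press2.png

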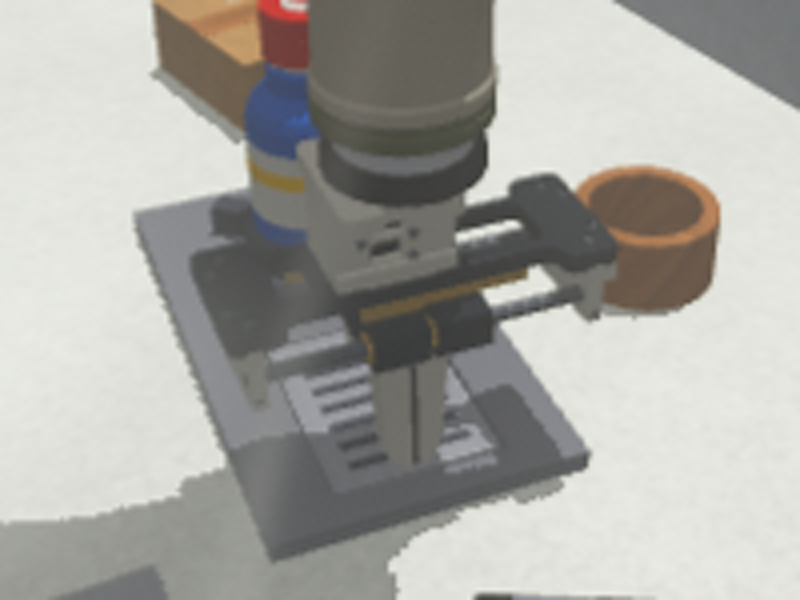

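The tip is now at (414,463). The grate's corners are at (330,490) and (495,448), which match the seated projection (330,497) and (497,448). The contact height puts the tips about 11 mm behind the reported TCP, so I'll check this for the open fingers in w1 before gripping the cap.

Run:
```python
from h import *
import pickle
from scipy.spatial.transform import Rotation as Ro
w1,w2=pickle.load(open("c1.pkl","rb"))
Rt=Ro.from_euler("xyz",[np.pi,0,-.145+np.pi/2]).as_matrix(); tcp=np.array([.52869,-.08224,.27])
for u,v in[(183,221),(335,221)]:
    o,d=ray(w1,u,v,True); o=Rt.T@(o-tcp); d=Rt.T@d
    s=np.sign(d[1])*.0465; k=(s-o[1])/d[1]; print("open tip in tool frame",(o+d*k).round(4))
# hold/press a little and verify seating, then lift and look
x,y=.5173,-.0398
print(r.get_force(),r.get_tool_pos())
r.move_straight([x,y,.10],max_speed=.15)
r.reach([.532,-.07,.27],[np.pi,0,-.158+np.pi/2]); command_gripper(.093)
r.dwell(.1); c=capture("wrist"); s=capture("side"); pickle.dump((c,s),open("c5.pkl","wb"))
cs=pickle.load(open("c4.pkl","rb"))
a=s["img"][150:300,150:350]
w=c["img"][40:240,160:360]
cv2.imwrite("pics/seat.png",np.hstack([cv2.resize(a,(400,300),interpolation=cv2.INTER_CUBIC),cv2.resize(w[:150],(400,300),interpolation=cv2.INTER_CUBIC)]))
print(r.get_time_s())
```

```text
open tip in tool frame [ 0.0093 -0.0465 -0.0168]
open tip in tool frame [ 0.0057  0.0465 -0.0074]
[-2.13798556  0.69205057 14.51320749] [ 0.5171301  -0.03952272  0.00089391]
22.25
```

View pics/seat.png

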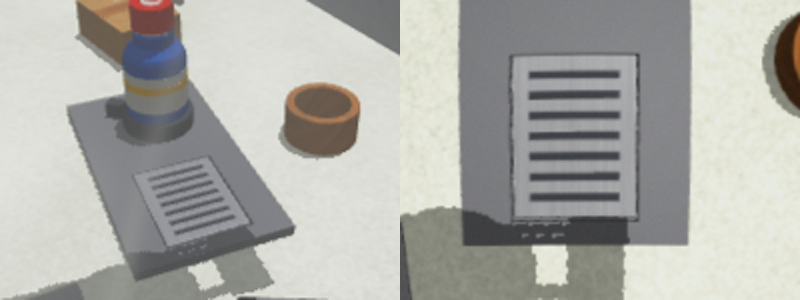

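The grate is seated: its gap to the pocket is even all round in both halves, and no raised end shows at (210,240). The open tips also measure about 12 mm behind the reported TCP, agreeing with the contact. So the grasp point is about 30 mm behind the TCP, and I'll grip the cap with that correction.

Run:
```python
from h import *
x,y=.5617,.1525; ori=[np.pi,0,1.413]
r.reach([x,y,.215],ori); 
h=r.move_straight([x,y,.132],max_speed=.1,force_limit=12); print("down",h,r.get_tool_pos(),np.round(r.get_force(),1))
if not h:
    command_gripper(.03,50); r.dwell(.2)
    print("open",r.get_opening(),r.get_grasp_force(),np.round(r.get_force(),1),r.get_tool_pos())
    h=r.move_straight([x,y,.122],max_speed=.012,force_limit=28); r.dwell(.1)
    print("push",h,r.get_tool_pos(),np.round(r.get_force(),1),np.round(r.get_torque(),2))
print(r.get_time_s(),np.round(r.get_q(),2))
```

```text
down False [0.56211382 0.15241123 0.13250408] [-0.   0.4  1.4]
open 0.04940609581794438 49.99992690514773 [ 0.5 -0.5 -1.1] [0.56197924 0.15248112 0.13205845]
push True [0.56201361 0.15255965 0.12492374] [-2.4 -0.3 10.2] [-0.18  0.51  0.07]
25.8917 [-0.68  0.58  0.47  2.03 -0.43  0.63 -0.08]
```

Gripped at 49.4 mm and pushed down 7.1 mm to the bottom. Now the twist.

Run:
```python
from h import *
x,y=.5619,.1525; z=.1243
for a in (.27,.54,.81,1.08):
    r.reach([x,y,z],[np.pi,0,1.413+a])
    print(a,np.round(r.get_tool_pos(),4),round(r.get_orientation()[2],3),np.round(r.get_force(),1),np.round(r.get_torque(),2),round(r.get_opening(),4))
    if np.abs(r.get_torque()[2])>3: break
print(r.get_time_s())
```

```text
0.27 [0.5623 0.1525 0.1251] 1.684 [-0.2  0.6  9.6] [-0.05  0.14 -0.01] 0.0498
0.54 [0.5624 0.1526 0.1251] 1.954 [-1.2 -0.3  9.8] [-0.05  0.13  0.04] 0.0492
0.81 [0.5623 0.1527 0.1251] 2.224 [-1.1  1.   8.5] [-0.01  0.12 -0.01] 0.0495
1.08 [0.5623 0.1527 0.1251] 2.494 [-0.2  0.8  9.6] [0.06 0.16 0.02] 0.0497
27.1167
```

Run:
```python
from h import *
x,y=.5621,.1526; o=[np.pi,0,2.493]
h=r.move_straight([x,y,.150],max_speed=.03,force_limit=25); print(h,r.get_tool_pos(),np.round(r.get_force(),1),r.get_opening())
if not h:
    r.move_straight([x,y,.232],max_speed=.06); r.dwell(.5)
    print(r.get_tool_pos(),r.get_orientation(),np.round(r.get_force(),1),r.get_opening(),r.get_grasp_force(),np.abs(r.get_dq()).max())
s=capture("side"); t=capture("top"); print(r.get_time_s())
cv2.imwrite("pics/end.png",np.hstack([cv2.resize(s["img"][60:285,130:355],(400,400)),cv2.resize(t["img"][120:270,170:320],(400,400))]))
```

```text
False [0.56193448 0.1525867  0.14982323] [-0.2  0.3 -0.7] 0.04949018166905491
[0.56208933 0.15260978 0.23196178] [-3.14154533e+00 -3.72273191e-05  2.49300546e+00] [-0.  -1.4 -0.6] 0.049454426700374844 49.99982855748385 0.001972990133157114
30.2417
```

View pics/end.png

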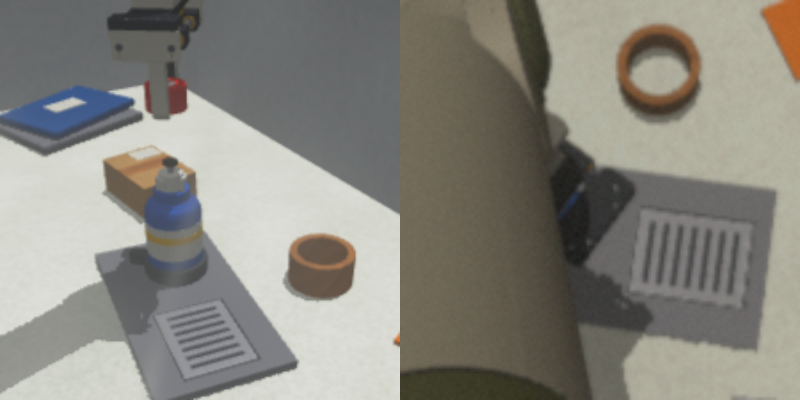

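The red cap is held at (165,95), above the open bottle neck (170,175). The grate is flush at (205,340), and the tape roll and carton haven't moved.

```bash
python3 -c "
from h import *
print(workorder.job_done())"
```

```text
the job is handed in; nothing more can be done
None
```

The job is handed in at about 30 s of the 54 s: the grate is pressed flush (my first press stopped short because the fingertips sit about 25 mm further back than stated), and the cap was then pushed, turned about 62° counter-clockwise and lifted, and is held upright and still about 10 cm above the bottle.

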